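Take the wobble out of the flask platform

ROBOT

A 6-joint arm with a two-finger parallel gripper is mounted at the origin on the work surface. World frame = base frame: x ahead of the robot, y to its left, z up, the work surface at z = 0. Lengths are in m, angles in degrees, forces in N, time in s.
With the tool pointing down it reaches from about 0.375 to 0.9 m from the base axis. Payload 3.1 kg.
Tool frame: the origin (TCP) lies between the finger pads; the fingertips stand 11 mm ahead of it and the grasp point (between the pads) lies 8 mm behind it; z points along the fingers, y is the direction in which the jaws open and shut (so a half turn about z gives the same grasp; the last joint's range is limited). The gripper opens to 87 mm and grips with 3 to 60 N. Pads are 19 mm wide; open, the fingers measure 117 mm over their backs; the gripper's body (75 mm by 190 mm) begins 51 mm behind the grasp point.
Start: joints at [64.887, 30.224, 82.088, -0, 67.689, -10.227], TCP at [0.161, 0.604, 0.234] pointing down, gripper open.
Joint ranges: [-176.69, 176.69], [-43.24, 126.21], [12.49, 139.97], [-82, 262], [0, 151.66], [-163.58, 163.58]. Speed limits (degrees/s): [159.86, 159.86, 180, 180, 180, 180].

INTERFACE

Orientations are given as a 3x3 rotation matrix whose columns are the frame's x, y, z axes.
In Python, from rig import bot, vision gives the robot as it stands. The module is installed in compiled form; this text tells all that it offers.
- The arm moves only by the tool jog_arm, never from a script. Its argument "rows" is a list of rows, each an object with "dp": the shift along the tool's x, y, z in mm, a list of three; "turn": the turn, a rotation vector about the tool's x, y, z in degrees, a list of three; "grip": the opening, from 0 (shut) to 1 (fully open). A call has 1 to 10 rows; each row is the pose to reach, as a shift and turn from the pose commanded when the call began, along the tool's axes at that moment; what a row does not reach only later rows make up. A row lasts 1/10 s, in which the tool goes at most 50 mm and 8.59 degrees, less where a joint would pass 70% of its speed; a pose out of reach is approached as far as the arm can. A call with a gripper value outside its range is refused whole. The fingers move at their own pace and stop on an object; the grip force is fixed at half the most. Time passes only in rows, so rows that repeat a pose let the fingers close. It gives the time, the measured TCP pose, the force and the opening at its end, in the units of the state.
- bot.read_state(): the state, without advancing time (a new reading comes with each control period).
- vision.capture(name): name is "scene" or "top"; returns (picture, depth): 480x640x3 uint8, red, green, blue; 480x640 float32, m along the optical axis (not along the pixel's ray), 0 where there is no reading.
- vision.camera_info(name): a dict with "vertical_fov" (degrees; the focal length in pixels is half the picture's height over the tangent of half this angle, whatever the lens; pixels are square), "cx", "cy" (the principal point, pixels), "position" and "rotation" of the camera in the world. Camera axes: x right, y down, z forward; pixel columns grow to the right and rows downward; lengths in m; the calibration is good to about 2 mm. A picture is of the moment at which its call begins. camera_info takes no time and is no camera call.
- bot.hand_in(): hands the job in, once; it reports no verdict.
The state is a dict: "time_s": time; "joint_positions": joint angles; "qvel": joint speeds; "tau": joint torques, N m; "position": TCP position; "tcp_rot": TCP orientation; "force": force on the tool from outside, world axes, zero at the start; "moment": the same for the moment, N m; "opening": opening from 0.0 (shut) to 1.0 (fully open).
Only numpy, scipy, OpenCV 4.12 (cv2) and the standard library are available. Lean on these libraries where they do the work, as an engineer would, in place of code of your own. Each camera call takes 0.05 s, during which the arm holds its last target.

TASK

The steel flask platform wobbles: press down on its corners to find the one that rocks, then press the shim lever at that corner down flat on the base. Leave the other three shims standing, lift nothing, leave the platform level, and do not disturb the glassware and other things around.

Things in the scene. Friction and masses are not known exactly. Their poses are not given: they have to be found in the camera images.
- base: Fixed square grey base, 210 x 210 x 6 mm, bolted to the black bench; carries the platform and the four shim levers. Origin at the centre of its underside, on the bench; x and y run along its sides, z up. It may be set down with any side towards the robot.
- platform_top (a point): Centre of the top face of the white disc in the middle of the steel flask platform, 48 mm above the bench. The platform is a plate 150 x 150 x 8 mm with cut-off corners (each 95 mm from the centre), centred over the base and square to it, its top face 40 mm above the bench; the disc is 72 mm across and 8 mm high.
- platform (a joint): Rock angle of the platform, rad: 0 at rest, level; about 0.07 at its stop. Just one corner gives, and any may face the robot; all look alike. Pressed at its corner point it sinks 5 mm against 1.5 to 3.5 N, the opposite corner rises, and it springs back when let go. The other three are rigid. With the right shim flat it no longer rocks.
- corner_a (a point): Where to press corner A of the platform: a point on the top face, 74 mm from the centre along the diagonal, 40 mm above the bench. Corners A, B, C, D follow one another counterclockwise seen from above.
- corner_b (a point): Where to press corner B of the platform: a point on the top face, 74 mm from the centre along the diagonal, 40 mm above the bench. Corners A, B, C, D follow one another counterclockwise seen from above.
- corner_c (a point): Where to press corner C of the platform: a point on the top face, 74 mm from the centre along the diagonal, 40 mm above the bench. Corners A, B, C, D follow one another counterclockwise seen from above.
- corner_d (a point): Where to press corner D of the platform: a point on the top face, 74 mm from the centre along the diagonal, 40 mm above the bench. Corners A, B, C, D follow one another counterclockwise seen from above.
- shim_a (a joint): Angle of the shim lever at corner A, rad: 0 to 0.08 standing, 0.75 flat on the base. Steel, 56 mm long, thumb pad 30 mm wide at its outer end, hinged 84 mm from the centre on the diagonal, 12 mm above the bench; standing it slopes out and up at 43 degrees. About 3 N at the pad turns it and it stays where left. Only the rocking corner has a gap for it: at a firm corner it jams at 0.45.
- shim_a_pad (a point): Point on the upper face of the thumb pad of shim A, 36 mm from its hinge. Standing: about 109 mm from the platform centre and 38 mm above the bench; pressed flat: 120 mm and 14.5 mm. A finger pushed straight down 118 mm from the centre on the diagonal lands on it all the way.
- shim_b (a joint): Angle of the shim lever at corner B, rad: 0 to 0.08 standing, 0.75 flat on the base. Steel, 56 mm long, thumb pad 30 mm wide at its outer end, hinged 84 mm from the centre on the diagonal, 12 mm above the bench; standing it slopes out and up at 43 degrees. About 3 N at the pad turns it and it stays where left. Only the rocking corner has a gap for it: at a firm corner it jams at 0.45.
- shim_b_pad (a point): Point on the upper face of the thumb pad of shim B, 36 mm from its hinge. Standing: about 109 mm from the platform centre and 38 mm above the bench; pressed flat: 120 mm and 14.5 mm. A finger pushed straight down 118 mm from the centre on the diagonal lands on it all the way.
- shim_c (a joint): Angle of the shim lever at corner C, rad: 0 to 0.08 standing, 0.75 flat on the base. Steel, 56 mm long, thumb pad 30 mm wide at its outer end, hinged 84 mm from the centre on the diagonal, 12 mm above the bench; standing it slopes out and up at 43 degrees. About 3 N at the pad turns it and it stays where left. Only the rocking corner has a gap for it: at a firm corner it jams at 0.45.
- shim_c_pad (a point): Point on the upper face of the thumb pad of shim C, 36 mm from its hinge. Standing: about 109 mm from the platform centre and 38 mm above the bench; pressed flat: 120 mm and 14.5 mm. A finger pushed straight down 118 mm from the centre on the diagonal lands on it all the way.
- shim_d (a joint): Angle of the shim lever at corner D, rad: 0 to 0.08 standing, 0.75 flat on the base. Steel, 56 mm long, thumb pad 30 mm wide at its outer end, hinged 84 mm from the centre on the diagonal, 12 mm above the bench; standing it slopes out and up at 43 degrees. About 3 N at the pad turns it and it stays where left. Only the rocking corner has a gap for it: at a firm corner it jams at 0.45.
- shim_d_pad (a point): Point on the upper face of the thumb pad of shim D, 36 mm from its hinge. Standing: about 109 mm from the platform centre and 38 mm above the bench; pressed flat: 120 mm and 14.5 mm. A finger pushed straight down 118 mm from the centre on the diagonal lands on it all the way.
- stopper: Bystander: clear glass stopper, 20 mm wide, 31 mm tall; stands loose on the base, midway along one side, between two shims. Origin at the centre of its underside.
- vial: Bystander: amber glass vial with white cap, 20 mm wide, 36 mm tall; stands loose on the base, midway along one side, between two shims. Origin at the centre of its underside.
- weight: Bystander: brass calibration weight with a knob, 20 mm wide, 32 mm tall; stands loose on the base, midway along one side, between two shims. Origin at the centre of its underside.
- flask_1: Bystander: conical glass flask, 84 mm wide at the foot, 122 mm tall; stands loose on the bench. Origin at the centre of its underside.
- flask_2: Bystander: conical glass flask, 84 mm wide at the foot, 122 mm tall; stands loose on the bench. Origin at the centre of its underside.
- canister: Bystander: plain steel canister, 60 mm wide, 130 mm tall; stands loose on the bench. Origin at the centre of its underside.
- reagent: Bystander: amber reagent bottle with blue cap, 68 mm wide, 140 mm tall; stands loose on the bench. Origin at the centre of its underside.

How it is judged (in metres and radians):
On the way, in this order (a step that is already met when the one before it is completed fails the run):
1. the rocking corner has been pressed down so that the platform rocks (value of joint platform above 0.04 rad), for 0.06 s.
2. that corner's shim lever has been pressed flat (only there can it go flat) (value of joint any of shim_a, shim_b, shim_c, shim_d above 0.66 rad), for 0.2 s.
At the end, for the whole second after the job is handed in: The rocking corner's shim lever is flat (above 0.66 of its 0.75 rad), the other three still stand (below 0.25 rad), the platform is level (rock angle below 0.015 rad), and every bystander stands upright within 30 mm of its first place (((value of joint shim_a above 0.66 rad and value of joint each of shim_b, shim_c, shim_d below 0.25 rad) or (value of joint shim_b above 0.66 rad and value of joint each of shim_a, shim_c, shim_d below 0.25 rad) or (value of joint shim_c above 0.66 rad and value of joint each of shim_a, shim_b, shim_d below 0.25 rad) or (value of joint shim_d above 0.66 rad and value of joint each of shim_a, shim_b, shim_c below 0.25 rad)) and value of joint platform below 0.015 rad and distance of each of stopper, vial, weight, flask_1, flask_2, canister, reagent from where it was at the start of the episode below 0.03 m and angle between each of stopper, vial, weight, flask_1, flask_2, canister, reagent's own z axis and vertical below 0.3 rad); the robot touches nothing.
It fails at once if two shim levers are pushed down (both past 0.3 rad) (value of joint each of shim_a, shim_b above 0.3 rad or value of joint each of shim_a, shim_c above 0.3 rad or value of joint each of shim_a, shim_d above 0.3 rad or value of joint each of shim_b, shim_c above 0.3 rad or value of joint each of shim_b, shim_d above 0.3 rad or value of joint each of shim_c, shim_d above 0.3 rad).
It fails at once if a bystander is lifted, carried, knocked over or pushed more than 40 mm (distance of any of stopper, vial, weight, flask_1, flask_2, canister, reagent from where it was at the start of the episode above 0.04 m or angle between any of stopper, vial, weight, flask_1, flask_2, canister, reagent's own z axis and vertical above 0.6 rad or height (world z) of any of stopper, vial, weight, flask_1, flask_2, canister, reagent above 0.025 m).
It also fails if it takes over 64 s, if anything falls off the work surface, if the arm or the gripper's body presses on something with over 40 N, if the wrist force passes 120 N, or if a joint passes its speed limit or range.

## Working session

There is one attempt and no reset: what is moved stays moved. The work goes in short steps, Python scripts to look and compute and a tool call to move; the robot and the scene stay as the last step left them, time stands still between calls to the robot, and variables do not carry over. Pictures are saved under pics/ and viewed, and the job is handed in when it is done.

Besides the shell and the picture viewer there is one more tool, called after "Request:" by a JSON object that holds its "fn" and its "kwargs". jog_arm: Moves the arm, as the interface text tells. Its arguments: {"type":"object","properties":{"rows":{"type":"array"}},"required":["rows"]}

```bash
mkdir -p pics; python3 - <<'E'
from rig import bot, vision
import cv2,numpy as np
for n in("scene","top"):
    p,d=vision.capture(n); cv2.imwrite(f"pics/{n}0.png",p[:,:,::-1]); np.savez(f"{n}0.npz",p=p,d=d); print(n,vision.camera_info(n))
s=bot.read_state(); print(s)
E
```

```text
scene {'vertical_fov': 51.924935420416205, 'cx': 322.35488452630585, 'cy': 234.9823016376103, 'position': array([1.16259954, 0.07373032, 0.89656514]), 'rotation': array([[-0.13084057,  0.8061799 , -0.57702228],
       [ 0.99138193,  0.11022596, -0.07079626],
       [ 0.00652831, -0.58131248, -0.81365421]])}
top {'vertical_fov': 48.22654735034315, 'cx': 325.09423331545287, 'cy': 246.03107412642055, 'position': array([ 0.42161977, -0.01389264,  1.31028946]), 'rotation': array([[-0.02207465, -0.99220555,  0.12264121],
       [-0.99943329,  0.02501901,  0.02251981],
       [-0.02541264, -0.12207459, -0.99219554]])}
{'time_s': 0.1, 'joint_positions': array([ 6.48861813e+01,  3.02745682e+01,  8.21487760e+01,  3.37683337e-04,
        6.76888923e+01, -1.02274644e+01]), 'qvel': array([ 0.02590262,  0.01241722, -0.086302  ,  0.01819708,  0.00765682,
        0.08282874]), 'tau': array([-5.65749542e-04, -4.40984344e+01, -1.77150285e+01,  6.34594518e-02,
        5.34219830e-02, -4.61208356e-05]), 'position': array([0.1602629 , 0.60344847, 0.232661  ]), 'tcp_rot': array([[-9.66436567e-01,  2.56903994e-01, -8.36326891e-04],
       [ 2.56905113e-01,  9.66435008e-01, -1.77139945e-03],
       [ 3.53175991e-04, -1.92680186e-03, -9.99998081e-01]]), 'force': array([0.11409702, 0.24261399, 0.03222039]), 'moment': array([ 0.01373505,  0.01610662, -0.03244482]), 'opening': 0.997876523154771}
```

View pics/scene0.png

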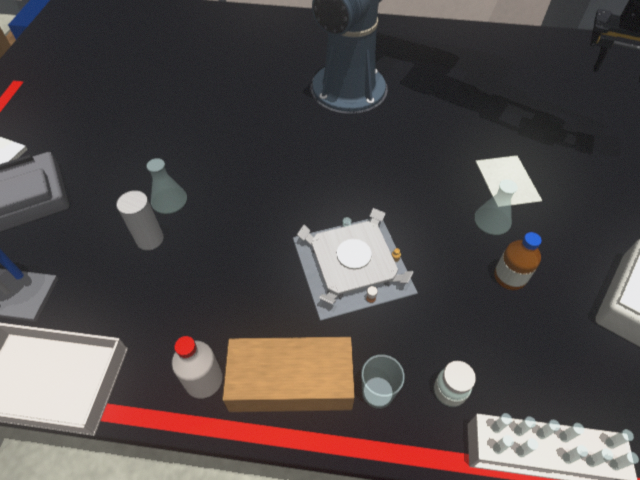

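View pics/top0.png

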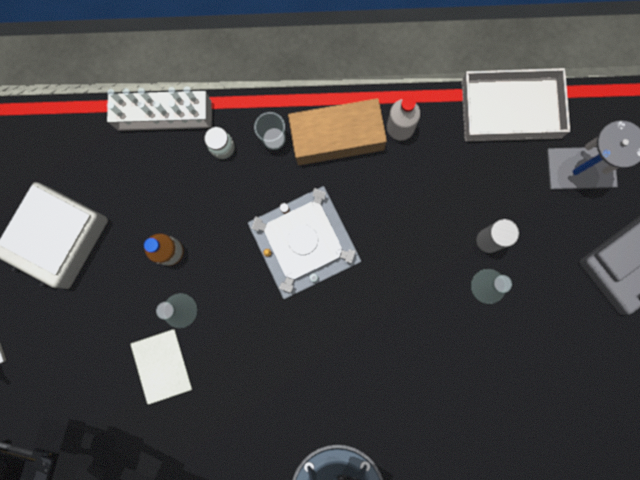

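The base sits around (304,242) in the top view and (355,262) in the scene view. The four shims, vial, brass weight and stopper are all visible. Next I'll fit the base and platform pose.

```bash
cat > h.py <<'E'
import numpy as np,cv2
from rig import bot,vision
def cam(n):
    c=vision.camera_info(n); return c,240/np.tan(np.radians(c['vertical_fov']/2))
def cloud(n,d):
    c,f=cam(n); v,u=np.mgrid[:480,:640]
    P=np.stack([(u-c['cx'])/f*d,(v-c['cy'])/f*d,d],-1)
    return P@c['rotation'].T+c['position']
def proj(n,X):
    c,f=cam(n); q=(np.atleast_2d(X)-c['position'])@c['rotation']
    return np.c_[q[:,0]/q[:,2]*f+c['cx'],q[:,1]/q[:,2]*f+c['cy']]
def ray(n,u,v,z):
    c,f=cam(n); r=c['rotation']@np.array([(u-c['cx'])/f,(v-c['cy'])/f,1]); return c['position']+r*(z-c['position'][2])/r[2]
E
python3 - <<'E'
from h import *
for n in("top","scene"):
    z=np.load(n+"0.npz");p,d=z['p'],z['d'];W=cloud(n,d)
    c0=ray(n,*((304,240) if n=="top" else (353,254)),0.048)
    near=(np.hypot(W[...,0]-c0[0],W[...,1]-c0[1])<0.17)&(d>0)
    print(n,c0, np.median(W[near&(p.max(-1)<40)][:,2]))
    for lo,hi in((0.030,0.044),(0.044,.054),(-.004,.054)):
        m=near&(W[...,2]>lo)&(W[...,2]<hi)&(p.min(-1)>70)
        m=cv2.morphologyEx(m.astype(np.uint8),cv2.MORPH_OPEN,np.ones((3,3)))
        k,l,s,_=cv2.connectedComponentsWithStats(m); i=1+s[1:,4].argmax(); m=l==i
        q=W[m]; r=cv2.minAreaRect((q[:,:2]*1000).astype(np.float32)); print(lo,hi,m.sum(),np.median(q[:,2]),r,q.mean(0))
    img=cv2.resize(p[int(proj(n,c0)[0,1])-75:,int(proj(n,c0)[0,0])-100:][:150,:200],(800,600),interpolation=cv2.INTER_CUBIC)
    cv2.imwrite(f"pics/{n}_crop.png",img[:,:,::-1])
E
```

```text
top [0.59336003 0.06460882 0.048     ] -0.001466270341598075
0.03 0.044 2945 0.03873119928073199 ((595.0079345703125, 67.81599426269531), (151.4140167236328, 149.83059692382812), 24.568449020385742) [0.59322438 0.06829789 0.03866599]
0.044 0.054 470 0.04714689720541032 ((593.7997436523438, 67.28797912597656), (67.24054718017578, 67.7707748413086), 88.19905853271484) [0.59530105 0.06663198 0.04736829]
-0.004 0.054 7337 0.03636469416477217 ((597.893798828125, 69.59681701660156), (217.66700744628906, 214.1958465576172), 24.60039520263672) [0.59191409 0.06682571 0.0261204 ]
scene [0.60000354 0.06874962 0.048     ] nan
0.03 0.044 3585 0.04036307971251751 ((584.5074462890625, 66.20622253417969), (176.44691467285156, 153.04522705078125), 24.178876876831055) [0.60116661 0.0700779  0.04018359]
0.044 0.054 794 0.04837973868228834 ((597.0739135742188, 70.03768920898438), (71.25798034667969, 68.8079833984375), 9.56419563293457) [0.59741895 0.06997612 0.04836509]
-0.004 0.054 8703 0.03862721730328589 ((581.0387573242188, 69.90200805664062), (240.03810119628906, 224.9359130859375), 24.380285263061523) [0.61375534 0.06962524 0.02745681]
  return _methods._mean(a, axis=axis, dtype=dtype,
  ret = ret.dtype.type(ret / rcount)
```

View pics/top_crop.png

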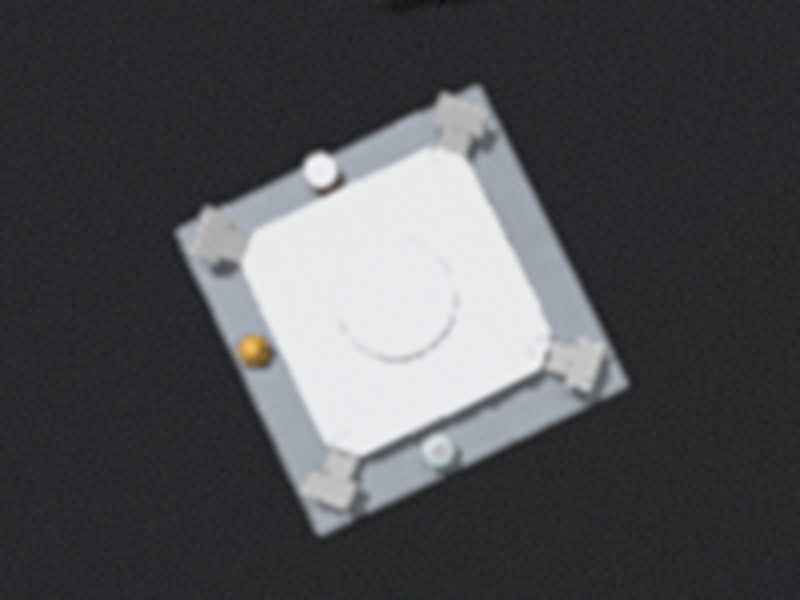

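View pics/scene_crop.png

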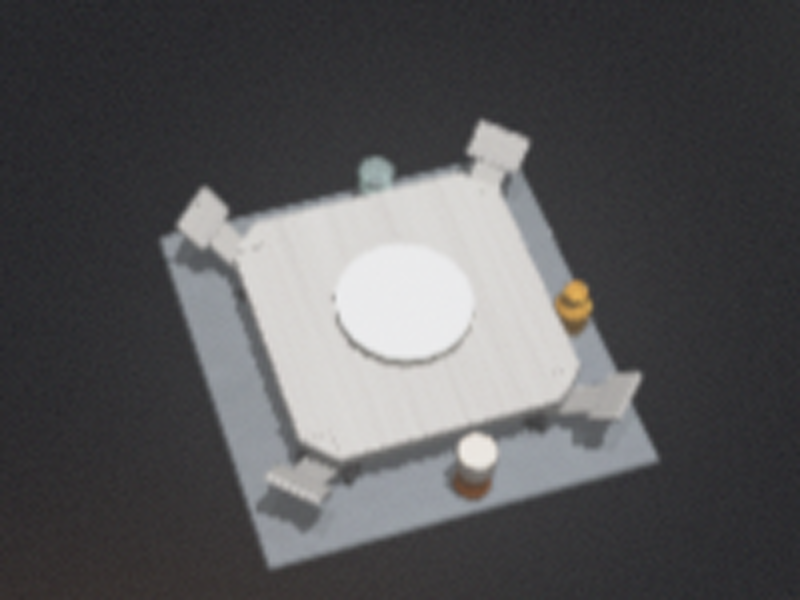

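```bash
python3 - <<'E'
from h import *
from scipy.optimize import least_squares
obs={}
for n,c0,pts in(("top",(304,240),[(481,84),(178,232),(318,537),(628,383)]),("scene",(353,254),[(519,172),(660,460),(270,569),(162,239)])):
    X=ray(n,*c0,.048); o=proj(n,X)[0].astype(int)-[100,75]
    o=np.array([int(proj(n,X)[0,0])-100,int(proj(n,X)[0,1])-75])
    px=(np.array(pts)+.5)/4-.5+o; obs[n]=px
    G=np.array([ray(n,*q,.006) for q in px]); print(n,G.round(4).tolist(),'ctr',G.mean(0), [np.degrees(np.arctan2(*(G[i]-G[(i+2)%4])[1::-1])) for i in range(4)],np.linalg.norm(G[0]-G[2])/2)
E
```

```text
top [[0.7342, 0.0154, 0.006], [0.646, 0.2048, 0.006], [0.4562, 0.1204, 0.006], [0.5454, -0.0702, 0.006]] ctr [0.59544556 0.06762199 0.006     ] [np.float64(-20.697706684671925), np.float64(69.91563997856426), np.float64(159.3022933153281), np.float64(-110.08436002143576)] 0.14857889233623678
scene [[0.4729, 0.126, 0.006], [0.6487, 0.209, 0.006], [0.7361, 0.0189, 0.006], [0.5462, -0.067, 0.006]] ctr [0.60098591 0.07172332 0.006     ] [np.float64(157.8578596251673), np.float64(69.63313766171568), np.float64(-22.142140374832707), np.float64(-110.36686233828432)] 0.14212365013814326
```

```bash
cat >> h.py <<'E'
C=np.array([.5965,.0693]); ANG=[69.7,159.7,249.7,339.7]
def pt(i,r): a=np.radians(ANG[i]); return C+r*np.array([np.cos(a),np.sin(a)])
def go(xy,ztip):
    s=bot.read_state(); R=s['tcp_rot']; t=np.array([*xy,ztip+.011])
    x=R[:,0]; print('t',round(s['time_s'],2),'pos',s['position'].round(4),'yaw',np.degrees(np.arctan2(x[1],x[0])).round(2),'F',s['force'].round(2),'dp',(R.T@(t-s['position'])*1000).round(1))
E
python3 -c "
from h import *
go(pt(0,.074),.15)"
```

```text
t 0.1 pos [0.1603 0.6034 0.2327] yaw 165.11 F [0.11 0.24 0.03] dp [-565.8 -330.3   72.1]
```

Request:
{"fn": "jog_arm", "kwargs": {"rows": [{"dp": [-43,-25,0],"turn": [0,0,2],"grip": 0},{"dp": [-86,-50,0],"turn": [0,0,5.4],"grip": 0},{"dp": [-129,-75,0],"turn": [0,0,5.4],"grip": 0},{"dp": [-172,-100,0],"turn": [0,0,5.4],"grip": 0},{"dp": [-215,-125,0],"turn": [0,0,5.4],"grip": 0},{"dp": [-258,-150,0],"turn": [0,0,5.4],"grip": 0},{"dp": [-301,-175,0],"turn": [0,0,5.4],"grip": 0},{"dp": [-344,-200,0],"turn": [0,0,5.4],"grip": 0},{"dp": [-387,-225,0],"turn": [0,0,5.4],"grip": 0},{"dp": [-430,-250,0],"turn": [0,0,5.4],"grip": 0}]}}

```text
time_s: 1.1
position: [0.5128, 0.2502, 0.2332]
tcp_rot: [[-0.938, 0.347, -0.001], [0.347, 0.938, -0.0], [0.001, -0.0, -1.0]]
force: [1.0, 0.7, -0.1]
opening: 0.175
```

```bash
python3 -c "
from h import *
go(pt(0,.074),.065)"
```

```text
t 1.1 pos [0.5128 0.2502 0.2332] yaw 159.7 F [ 1.02  0.65 -0.13] dp [-141.4  -66.6  157.2]
```

Request:
{"fn": "jog_arm", "kwargs": {"rows": [{"dp": [-40,-19,0],"turn": [0,0,0],"grip": 0},{"dp": [-80,-38,0],"turn": [0,0,0],"grip": 0},{"dp": [-120,-56,20],"turn": [0,0,0],"grip": 0},{"dp": [-141,-67,60],"turn": [0,0,0],"grip": 0},{"dp": [-141,-67,100],"turn": [0,0,0],"grip": 0},{"dp": [-141,-67,140],"turn": [0,0,0],"grip": 0},{"dp": [-141,-67,157],"turn": [0,0,0],"grip": 0},{"dp": [-141,-67,157],"turn": [0,0,0],"grip": 0},{"dp": [-141,-67,157],"turn": [0,0,0],"grip": 0}]}}

```text
time_s: 2.0
position: [0.621, 0.1403, 0.0765]
tcp_rot: [[-0.938, 0.347, -0.0], [0.347, 0.938, 0.0], [0.0, -0.0, -1.0]]
force: [-0.1, -0.8, 0.4]
opening: 0.006
```

```bash
python3 -c "
from h import *
go(pt(0,.074),.04)
p,d=vision.capture('scene'); cv2.imwrite('pics/a.png',cv2.resize(p[140:340,220:487],(800,600))[:,:,::-1]); print(bot.read_state()['opening'])"
```

```text
t 2.0 pos [0.621  0.1403 0.0765] yaw 159.72 F [-0.11 -0.85  0.44] dp [-1.6 -1.1 25.5]
0.00454659613254174
```

View pics/a.png

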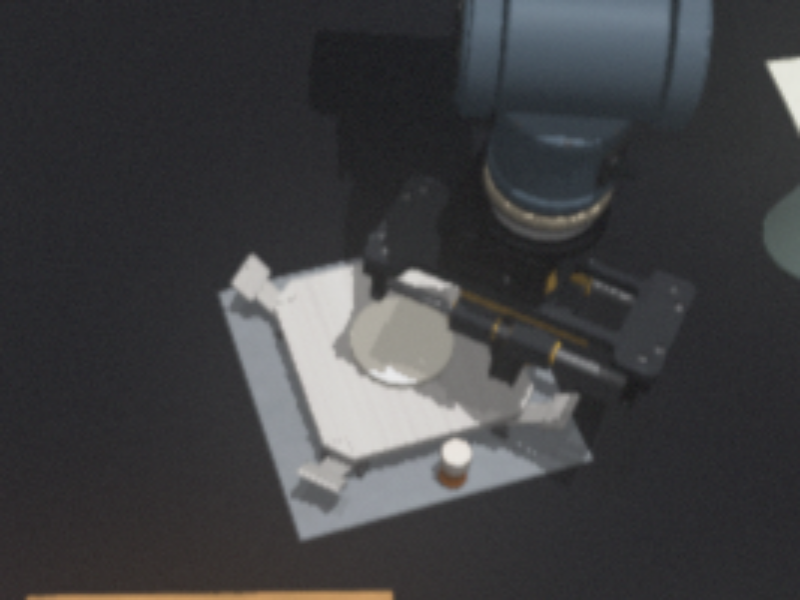

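Fingers (540,360) sit above the corner near the right shim; descending gently.

Request:
{"fn": "jog_arm", "kwargs": {"rows": [{"dp": [-1,-1,10],"turn": [0,0,0],"grip": 0},{"dp": [-1,-1,18],"turn": [0,0,0],"grip": 0},{"dp": [-1,-1,22],"turn": [0,0,0],"grip": 0},{"dp": [-1,-1,24],"turn": [0,0,0],"grip": 0},{"dp": [-1,-1,25],"turn": [0,0,0],"grip": 0},{"dp": [-1,-1,26],"turn": [0,0,0],"grip": 0},{"dp": [-1,-1,26],"turn": [0,0,0],"grip": 0}]}}

```text
time_s: 2.75
position: [0.6213, 0.139, 0.0512]
tcp_rot: [[-0.938, 0.347, -0.0], [0.347, 0.938, -0.0], [0.0, -0.0, -1.0]]
force: [-1.0, -0.7, 4.1]
opening: 0.005
```

Request:
{"fn": "jog_arm", "kwargs": {"rows": [{"dp": [0,0,0.5],"turn": [0,0,0],"grip": 0},{"dp": [0,0,1],"turn": [0,0,0],"grip": 0},{"dp": [0,0,1],"turn": [0,0,0],"grip": 0}]}}

```text
time_s: 3.05
position: [0.6214, 0.139, 0.0509]
tcp_rot: [[-0.938, 0.347, 0.0], [0.347, 0.938, -0.0], [-0.0, -0.0, -1.0]]
force: [-2.6, -0.2, 9.0]
opening: 0.004
```

Firm corner (9 N, no sinking). Next corner.

Request:
{"fn": "jog_arm", "kwargs": {"rows": [{"dp": [0,0,-17],"turn": [0,0,0],"grip": 0},{"dp": [30,-30,-17],"turn": [0,0,0],"grip": 0},{"dp": [60,-60,-17],"turn": [0,0,0],"grip": 0},{"dp": [74,-74,-17],"turn": [0,0,0],"grip": 0},{"dp": [74,-74,-10],"turn": [0,0,0],"grip": 0},{"dp": [74,-74,-4],"turn": [0,0,0],"grip": 0},{"dp": [74,-74,-2],"turn": [0,0,0],"grip": 0},{"dp": [74,-74,-1],"turn": [0,0,0],"grip": 0},{"dp": [74,-74,0],"turn": [0,0,0],"grip": 0},{"dp": [74,-74,0],"turn": [0,0,0],"grip": 0}]}}

```text
time_s: 4.05
position: [0.5282, 0.0953, 0.0512]
tcp_rot: [[-0.938, 0.346, 0.002], [0.346, 0.938, -0.001], [-0.002, 0.0, -1.0]]
force: [-4.2, -1.6, 16.5]
opening: 0.006
```

Firm too (16.5 N). Next.

Request:
{"fn": "jog_arm", "kwargs": {"rows": [{"dp": [0,0,-17],"turn": [0,0,0],"grip": 0},{"dp": [-30,-30,-17],"turn": [0,0,0],"grip": 0},{"dp": [-60,-60,-17],"turn": [0,0,0],"grip": 0},{"dp": [-74,-74,-17],"turn": [0,0,0],"grip": 0},{"dp": [-74,-74,-10],"turn": [0,0,0],"grip": 0},{"dp": [-74,-74,-4],"turn": [0,0,0],"grip": 0},{"dp": [-74,-74,-2],"turn": [0,0,0],"grip": 0},{"dp": [-74,-74,-1],"turn": [0,0,0],"grip": 0},{"dp": [-74,-74,-0.5],"turn": [0,0,0],"grip": 0},{"dp": [-74,-74,-0.5],"turn": [0,0,0],"grip": 0}]}}

```text
time_s: 5.05
position: [0.569, 0.0012, 0.05]
tcp_rot: [[-0.938, 0.346, -0.002], [0.346, 0.938, 0.001], [0.002, 0.0, -1.0]]
force: [-1.2, 0.9, 1.7]
opening: 0.004
```

```bash
python3 -c "
from h import *
go(pt(2,.074),.04)"
```

```text
t 5.05 pos [0.569  0.0012 0.05  ] yaw 159.76 F [-1.18  0.85  1.7 ] dp [-2.2 -0.6 -1. ]
```

Soft here: press on.

Request:
{"fn": "jog_arm", "kwargs": {"rows": [{"dp": [0,0,1],"turn": [0,0,0],"grip": 0},{"dp": [0,0,2],"turn": [0,0,0],"grip": 0},{"dp": [0,0,3],"turn": [0,0,0],"grip": 0},{"dp": [0,0,3],"turn": [0,0,0],"grip": 0}]}}

```text
time_s: 5.45
position: [0.5699, 0.0004, 0.0469]
tcp_rot: [[-0.938, 0.347, -0.001], [0.347, 0.938, 0.0], [0.001, 0.0, -1.0]]
force: [-2.5, 0.9, 2.6]
opening: 0.007
```

Request:
{"fn": "jog_arm", "kwargs": {"rows": [{"dp": [0,0,0.7],"turn": [0,0,0],"grip": 0},{"dp": [0,0,1.4],"turn": [0,0,0],"grip": 0},{"dp": [0,0,1.4],"turn": [0,0,0],"grip": 0},{"dp": [0,0,1.4],"turn": [0,0,0],"grip": 0}]}}

```text
time_s: 5.85
position: [0.57, 0.0003, 0.0464]
tcp_rot: [[-0.938, 0.347, -0.0], [0.347, 0.938, 0.0], [0.0, 0.0, -1.0]]
force: [-2.8, 2.3, 8.1]
opening: 0.007
```

```bash
python3 -c "
from h import *
go(pt(2,.074),.04)
p,d=vision.capture('scene'); cv2.imwrite('pics/b.png',cv2.resize(p[140:340,220:487],(800,600))[:,:,::-1])
go(pt(2,.118),.06)"
```

```text
t 5.85 pos [5.70e-01 3.00e-04 4.64e-02] yaw 159.71 F [-2.76  2.26  8.14] dp [-0.9 -0.1 -4.6]
t 5.9 pos [5.70e-01 3.00e-04 4.64e-02] yaw 159.71 F [-3.45  2.37  9.09] dp [ -0.8 -44.1 -24.6]
```

View pics/b.png

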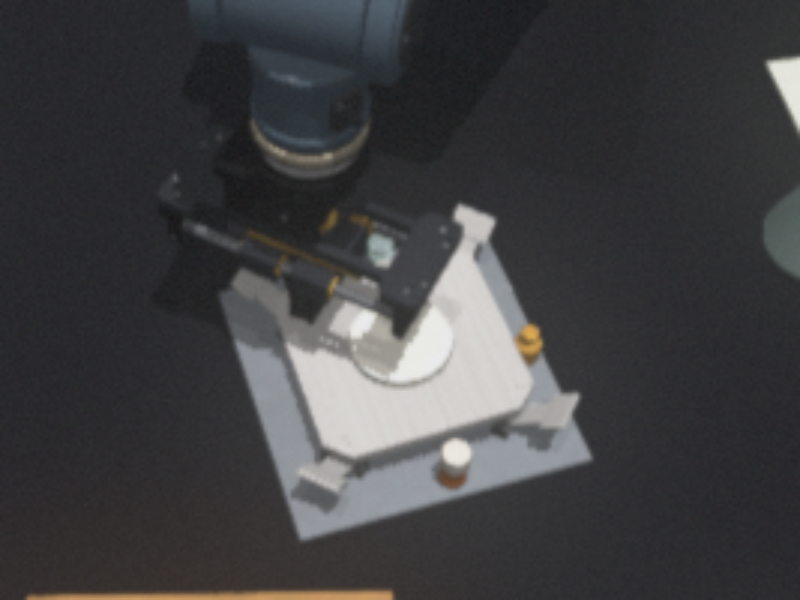

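The corner near (300,310) sank about 5 mm and then stopped, so it's the rocking one. Next I'll lift, move out over its shim and press.

Request:
{"fn": "jog_arm", "kwargs": {"rows": [{"dp": [0,0,-20],"turn": [0,0,0],"grip": 0},{"dp": [0,0,-35],"turn": [0,0,0],"grip": 0},{"dp": [-0.5,-22,-35],"turn": [0,0,0],"grip": 0},{"dp": [-1,-44,-35],"turn": [0,0,0],"grip": 0},{"dp": [-1,-44,-35],"turn": [0,0,0],"grip": 0}]}}

```text
time_s: 6.4
position: [0.5565, -0.044, 0.0807]
tcp_rot: [[-0.937, 0.349, 0.002], [0.349, 0.937, -0.001], [-0.003, -0.001, -1.0]]
force: [0.8, -0.1, -0.6]
opening: 0.01
```

```bash
python3 -c "
from h import *
go(pt(2,.118),.0145)
p,d=vision.capture('scene'); cv2.imwrite('pics/c.png',cv2.resize(p[140:340,220:487],(800,600))[:,:,::-1])"
```

```text
t 6.4 pos [ 0.5565 -0.044   0.0807] yaw 159.57 F [ 0.77 -0.08 -0.6 ] dp [ 2.   2.2 55.2]
```

View pics/c.png

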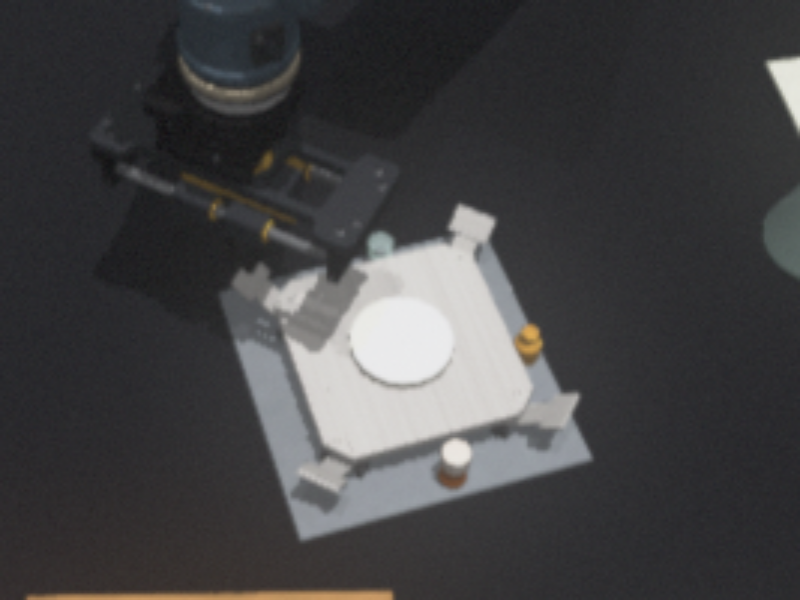

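Request:
{"fn": "jog_arm", "kwargs": {"rows": [{"dp": [0,0,5],"turn": [0,0,0],"grip": 0},{"dp": [0,0,10],"turn": [0,0,0],"grip": 0},{"dp": [0,0,14],"turn": [0,0,0],"grip": 0},{"dp": [0,0,14],"turn": [0,0,0],"grip": 0}]}}

```text
time_s: 6.85
position: [0.5554, -0.0408, 0.0656]
tcp_rot: [[-0.938, 0.346, -0.002], [0.346, 0.938, 0.0], [0.002, -0.0, -1.0]]
force: [-0.1, -0.7, -0.2]
opening: 0.0
```

```bash
python3 -c "
from h import *
go(pt(2,.118),.0145)"
```

```text
t 6.85 pos [ 0.5554 -0.0408  0.0656] yaw 159.76 F [-0.07 -0.67 -0.16] dp [-0.4 -0.4 40.1]
```

Aligned. Pressing down.

Request:
{"fn": "jog_arm", "kwargs": {"rows": [{"dp": [0,0,4],"turn": [0,0,0],"grip": 0},{"dp": [0,0,8],"turn": [0,0,0],"grip": 0},{"dp": [0,0,12],"turn": [0,0,0],"grip": 0},{"dp": [0,0,16],"turn": [0,0,0],"grip": 0},{"dp": [0,0,20],"turn": [0,0,0],"grip": 0},{"dp": [0,0,20],"turn": [0,0,0],"grip": 0}]}}

```text
time_s: 7.45
position: [0.5558, -0.0415, 0.0461]
tcp_rot: [[-0.938, 0.347, -0.0], [0.347, 0.938, 0.0], [0.0, 0.0, -1.0]]
force: [0.5, 0.2, 0.4]
opening: 0.003
```

Request:
{"fn": "jog_arm", "kwargs": {"rows": [{"dp": [0,0,4],"turn": [0,0,0],"grip": 0},{"dp": [0,0,8],"turn": [0,0,0],"grip": 0},{"dp": [0,0,12],"turn": [0,0,0],"grip": 0},{"dp": [0,0,15],"turn": [0,0,0],"grip": 0},{"dp": [0,0,17],"turn": [0,0,0],"grip": 0},{"dp": [0,0,18],"turn": [0,0,0],"grip": 0},{"dp": [0,0,18],"turn": [0,0,0],"grip": 0}]}}

```text
time_s: 8.15
position: [0.5557, -0.0414, 0.0284]
tcp_rot: [[-0.938, 0.347, -0.0], [0.347, 0.938, 0.0], [0.0, 0.0, -1.0]]
force: [0.5, 0.6, -0.7]
opening: 0.006
```

Request:
{"fn": "jog_arm", "kwargs": {"rows": [{"dp": [0,0,1],"turn": [0,0,0],"grip": 0},{"dp": [0,0,2],"turn": [0,0,0],"grip": 0},{"dp": [0,0,3],"turn": [0,0,0],"grip": 0},{"dp": [0,0,3],"turn": [0,0,0],"grip": 0}]}}

```text
time_s: 8.55
position: [0.5557, -0.0415, 0.0257]
tcp_rot: [[-0.938, 0.347, -0.0], [0.347, 0.938, -0.0], [0.0, -0.0, -1.0]]
force: [-1.0, -2.0, 3.2]
opening: 0.003
```

```bash
python3 -c "
from h import *
go(pt(2,.118),.0145)
p,d=vision.capture('scene'); cv2.imwrite('pics/d.png',cv2.resize(p[140:340,220:487],(800,600))[:,:,::-1])"
```

```text
t 8.55 pos [ 0.5557 -0.0415  0.0257] yaw 159.72 F [-1.02 -1.97  3.16] dp [0.2 0.1 0.2]
```

View pics/d.png

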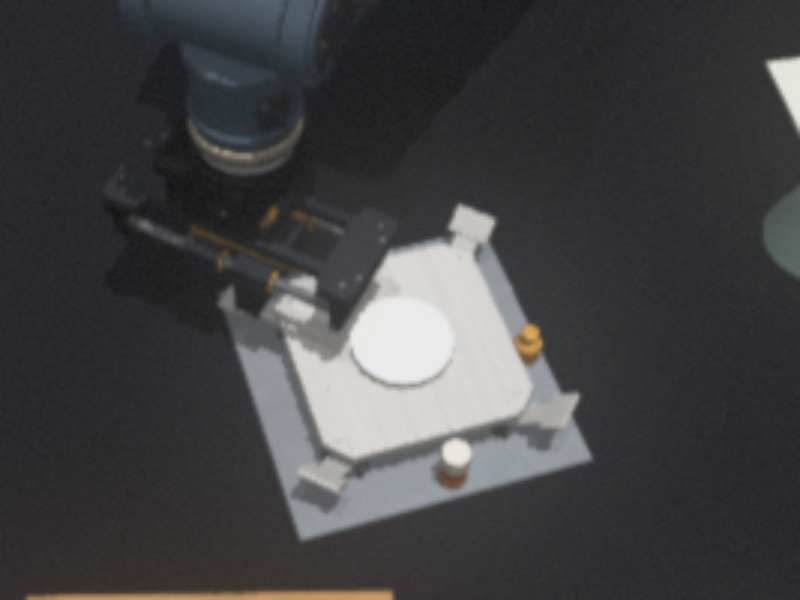

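Request:
{"fn": "jog_arm", "kwargs": {"rows": [{"dp": [0,0,1],"turn": [0,0,0],"grip": 0},{"dp": [0,0,2],"turn": [0,0,0],"grip": 0},{"dp": [0,0,2],"turn": [0,0,0],"grip": 0},{"dp": [0,0,2],"turn": [0,0,0],"grip": 0}]}}

```text
time_s: 9.0
position: [0.5558, -0.0415, 0.0252]
tcp_rot: [[-0.938, 0.346, 0.0], [0.346, 0.938, -0.0], [-0.0, -0.0, -1.0]]
force: [-4.1, -1.0, 14.6]
opening: 0.001
```

Firm stop at tip z = 14.2 mm, which matches flat. Now I'll retreat straight up, then move off to the side to look.

Request:
{"fn": "jog_arm", "kwargs": {"rows": [{"dp": [0,0,-10],"turn": [0,0,0],"grip": 0},{"dp": [0,0,-40],"turn": [0,0,0],"grip": 0},{"dp": [0,0,-85],"turn": [0,0,0],"grip": 0},{"dp": [0,0,-130],"turn": [0,0,0],"grip": 0},{"dp": [0,0,-175],"turn": [0,0,0],"grip": 0},{"dp": [0,0,-210],"turn": [0,0,0],"grip": 0},{"dp": [20,-35,-215],"turn": [0,0,0],"grip": 0},{"dp": [40,-75,-215],"turn": [0,0,0],"grip": 0},{"dp": [60,-115,-215],"turn": [0,0,0],"grip": 0},{"dp": [60,-115,-215],"turn": [0,0,0],"grip": 0}]}}

```text
time_s: 10.0
position: [0.4562, -0.1303, 0.2385]
tcp_rot: [[-0.936, 0.351, -0.003], [0.351, 0.936, 0.0], [0.003, -0.001, -1.0]]
force: [0.5, 0.4, 0.5]
opening: 0.005
```

```bash
python3 -c "
from h import *
go(pt(2,.118),.0145)
z0=np.load('scene0.npz'); 
p,d=vision.capture('scene'); cv2.imwrite('pics/e_full.png',p[:,:,::-1]); a=p[180:330,255:455]
cv2.imwrite('pics/e.png',cv2.resize(a,(800,600))[:,:,::-1])"
```

```text
t 10.0 pos [ 0.4562 -0.1303  0.2385] yaw 159.45 F [0.53 0.39 0.52] dp [-62.5 118.3 212.8]
```

View pics/e.png

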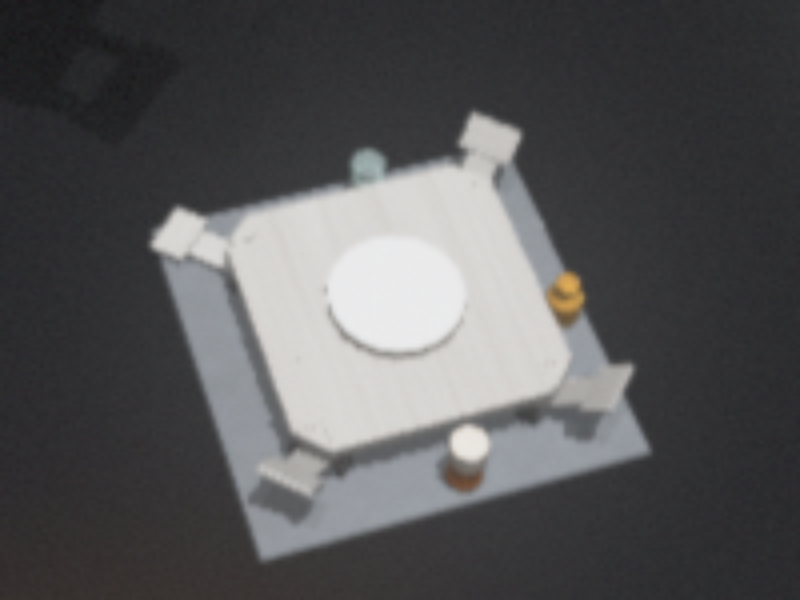

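View pics/e_full.png

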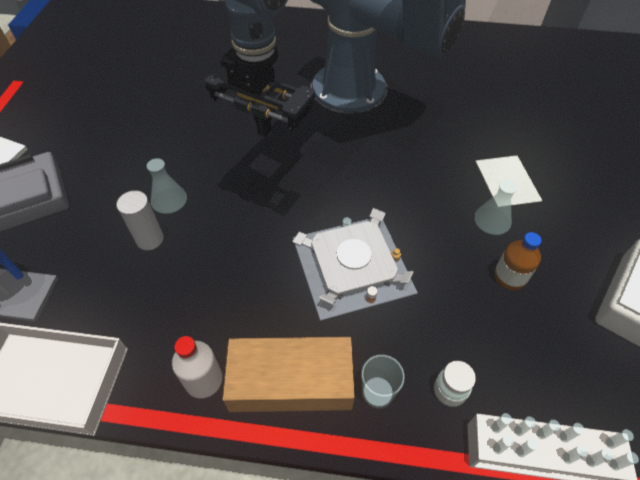

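The pressed shim at (180,235) in the crop now lies low, the other three still stand, and nothing else has moved. A depth check will confirm it's flat and the platform is level.

```bash
python3 -c "
from h import *
D=[];D0=np.load('scene0.npz')['d']
for i in range(6): D.append(vision.capture('scene')[1])
d=np.median(D,0)
for nm,q in(('before',D0),('after',d)):
    W=cloud('scene',q)
    for i in range(4):
        o=[]
        for r in (.074,.110,.118,.124,.130,.136):
            k=np.hypot(W[...,0]-pt(i,r)[0],W[...,1]-pt(i,r)[1])<.005
            o.append(np.round(np.median(W[k][:,2])*1000,1))
        print(nm,i,o)
"
```

```text
before 0 [np.float64(40.7), np.float64(8.8), np.float64(10.1), np.float64(8.3), np.float64(6.0), np.float64(5.1)]
before 1 [np.float64(40.6), np.float64(34.4), np.float64(41.4), np.float64(45.8), np.float64(42.8), np.float64(5.8)]
before 2 [np.float64(41.0), np.float64(32.2), np.float64(41.2), np.float64(44.6), np.float64(7.3), np.float64(7.0)]
before 3 [np.float64(40.9), np.float64(8.2), np.float64(8.2), np.float64(9.4), np.float64(6.2), np.float64(6.6)]
after 0 [np.float64(40.2), np.float64(7.1), np.float64(7.7), np.float64(7.5), np.float64(6.3), np.float64(6.4)]
after 1 [np.float64(40.3), np.float64(34.2), np.float64(41.8), np.float64(46.6), np.float64(48.0), np.float64(nan)]
after 2 [np.float64(40.0), np.float64(13.9), np.float64(13.7), np.float64(14.4), np.float64(14.9), np.float64(14.7)]
after 3 [np.float64(40.3), np.float64(6.8), np.float64(6.8), np.float64(7.1), np.float64(6.9), np.float64(6.7)]
  return _methods._mean(a, axis=axis, dtype=dtype,
  ret = ret.dtype.type(ret / rcount)
```

The shim is flat (about 14.5 mm along its whole length) and the platform is level to about 0.3 mm. Handing in.

```bash
python3 -c "
from rig import bot
print(bot.hand_in())"
```

```text
the job is handed in; nothing more can be done
None
```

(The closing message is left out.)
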